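# Tip the napkin carton over and push it home

### The arm

A 6-joint arm with a two-finger parallel gripper is mounted at the origin on the work surface. World frame = base frame: x ahead of the robot, y to its left, z up, the work surface at z = 0. Lengths are in m, angles in degrees, forces in N, time in s.
With the tool pointing down it reaches from about 0.3 to 0.75 m from the base axis. Payload 8.5 kg.
Tool frame: the origin (TCP) lies midway between the tips of the shut fingers; the grasp point (between the pads) lies 19 mm behind it (ctrl.grasp_offset is the distance from the TCP to the grasp point, in m); z points along the fingers, y is the direction in which the jaws open and shut (so a half turn about z gives the same grasp; the last joint's range is limited). The gripper opens to 85 mm and grips with 20 to 120 N. Pads are 22 mm wide; open, the fingers measure 114 mm over their backs; the gripper's body (76 mm by 85 mm) begins 54 mm behind the grasp point. The pads swing forward as they close: fully open they stand 13 mm farther back than shut.
Start: joints at [52.981, 21.807, 74.336, -0, 83.858, -12.336], TCP at [0.23, 0.5, 0.231] pointing down, gripper open.
Joint ranges: [-178.18, 178.18], [-50.72, 133.34], [12.68, 142.11], [-81.47, 261.47], [9.98, 163.14], [-165.26, 165.26]. Speed limits (degrees/s): [136.94, 136.94, 180, 180, 180, 180].

### API

Orientations are given as a 3x3 rotation matrix whose columns are the frame's x, y, z axes.
In Python, from rig import ctrl gives the robot as it stands.
- The arm moves only by the shell command python3 -m handwheel 'ROWS' [FORCE]. ROWS is JSON, a list of rows, each a list of 5 numbers: the finger opening in m, from 0 to 0.0854, then the shift along the world's x, y, z in m, then the turn about the world's z in rad. A call has exactly 5 rows; each row shifts and turns the commanded pose from where the row before left it; what a row does not reach is not made up. A row lasts 1/10 s, in which the tool goes at most 50 mm and 8.59 degrees, less where a joint would pass 70% of its speed; a pose out of reach is approached as far as the arm can. A call with a gripper value outside its range is refused whole. The fingers move at their own pace and stop on an object; FORCE is the grip in N (left out, the last holds). Time passes only in rows, so rows that do not move let the fingers close, or fill a call up. It gives the time, the measured TCP pose, the force and the opening at its end, in the units of the state.
- ctrl.sense(): the state, without advancing time (a new reading comes with each control period).
- ctrl.capture(name): name is "scene" or "top" or "wrist"; returns the picture (480x640x3 uint8, red, green, blue); there is no depth.
- ctrl.camera_info(name): a dict with "intrinsics" (3x3 intrinsics, pixels), "rvec" (rotation vector, rad) and "tvec" (3), from world to camera coordinates, as OpenCV has them. Camera axes: x right, y down, z forward; pixel columns grow to the right and rows downward; lengths in m; the calibration is good to about 2 mm. A picture is of the moment at which its call begins: read the wrist's pose just before it. camera_info takes no time and is no camera call; for the wrist camera it gives the pose at the moment of the call.
- ctrl.close_job(): hands the job in, once; it reports no verdict.
The state is a dict: "clock": time; "joints": joint angles; "joint_vel": joint speeds; "effort": joint torques, N m; "tool_pos": TCP position; "tool_rot": TCP orientation; "contact_force": force on the tool from outside, world axes, zero at the start; "wrist_torque": the same for the moment, N m; "width": finger opening in m.
Only numpy, scipy, OpenCV 4.12 (cv2) and the standard library are available. Lean on these libraries where they do the work, as an engineer would, in place of code of your own. Each camera call takes 0.05 s, during which the arm holds its last target. There are 200 camera calls.

### The job

Push the standing napkin carton near its top so that it topples over and lands with its slot facing up, lying wholly inside the taped outline on the counter (on the tape is fine). Then push it along the counter from its foot end until its top end sits flush and square against the low metal stop bar. Only push it, do not grasp, lift or carry it, and leave the sauce bottle, the cup and the small pick box where they are.

Things in the scene. Friction and masses are not known exactly. Their poses are not given: they have to be found in the camera images.
- carton: Napkin carton, brown cardboard, two paper bands, 45 (x) x 90 (y) x 140 (z) mm, about 0.2 kg, loose, standing on end at the near tape, square to the outline within 0.12 rad. Origin: centre of underside; x the way it must fall. Its -x broad face has the dark slot and must end on top. Pushed 100 mm up or higher it tips over its +x foot edge, past balance after about 45 mm of push.
- carton_slot (a point): Centre of the slot face, 22.5 mm to -x of the carton's middle and 70 mm above its underside; 45 mm above the counter once the carton lies slot up.
- carton_foot_l (a point): Lower end (z = 0), left (+y) corner of the carton's +x broad face, the face that ends underneath. At the start this foot edge lies about 10 to 50 mm inside the near tape's outer edge, so that the carton toppled where it stands lands inside the outline, some 20 to 60 mm short of the stop.
- carton_foot_r (a point): Lower end, right (-y) corner of the same face. Lying, the foot end is a 90 mm wide, 45 mm high upright face to push on; pushed at one narrow point the carton may reach the stop askew, and then needs a push at the lagging side or a wide square push with spread fingertips.
- carton_top_l (a point): Upper end (140 mm above the underside), left (+y) corner of the same face.
- carton_top_r (a point): Upper end, right (-y) corner of the same face.
- spot: Marked place fixed on the counter: flush black tape, 10 mm wide, on three sides, a low aluminium stop bar on the fourth. Origin: its middle, on the counter; x points from the near tape to the stop. Tape's outer edges: x = -105 mm and y = +85, -85 mm. The stop's face is at x = +105 mm; the bar is 12 mm thick, 170 mm long, 22 mm high, with a flat flange behind.
- sauce: Yellow squeeze bottle, 54 mm across, 150 mm high, origin under its centre. Leave alone.
- cup: Steel cup, 74 mm across, 85 mm high, origin under its centre. Leave alone.
- pickbox: Small standing box of picks, 40 x 55 x 85 mm, no slot, origin under its centre. Leave alone.
There are look-alikes about, which are no part of the job. What is shaped like the carton but blue, purple or yellow is not meant.

How it is judged:
By the outcome, as a careful person would: the job done as asked, in the order asked, and still so for the second after the job is handed in, with the robot touching nothing.
It also fails if it takes over 48 s, if anything falls off the work surface, if the arm or the gripper's body presses on something with over 40 N, if the wrist force passes 120 N, or if a joint passes its speed limit or range.

## Working session

There is one attempt and no reset: what is moved stays moved. The work goes in short steps, Python scripts to look and compute and a shell command to move; the robot and the scene stay as the last step left them, time stands still between calls to the robot, and variables do not carry over. Pictures are saved under pics/ and viewed, about 8 in all and at most 12, crops included, and the job is handed in when it is done.

```bash
mkdir -p pics
python3 - <<'E'
from rig import ctrl
import cv2
for n in("scene","top"):
    im=ctrl.capture(n); cv2.imwrite(f"pics/{n}0.png",im[:,:,::-1])
s=ctrl.sense();print(s["clock"],s["tool_pos"],s["tool_rot"],s["width"])
for n in("scene","top"):print(ctrl.camera_info(n))
E
```

```text
0.1 [0.22950084 0.49953877 0.23078103] [[-9.08628155e-01  4.17605399e-01 -7.79296921e-04]
 [ 4.17606030e-01  9.08627629e-01 -1.01783143e-03]
 [ 2.83038812e-04 -1.25026939e-03 -9.99999178e-01]] 0.08520947996752448
{'intrinsics': array([[500.71952279,   0.        , 319.45116999],
       [  0.        , 500.71952279, 226.61265081],
       [  0.        ,   0.        ,   1.        ]]), 'rvec': array([ 1.96624696,  1.10854873, -0.53730935]), 'tvec': array([-0.30386271, -0.20014655,  1.73085226])}
{'intrinsics': array([[551.18271582,   0.        , 313.73844428],
       [  0.        , 551.18271582, 233.20021604],
       [  0.        ,   0.        ,   1.        ]]), 'rvec': array([ 2.15860527, -2.21087996,  0.05545043]), 'tvec': array([0.04514026, 0.55306188, 1.25869323])}
```

View pics/scene0.png

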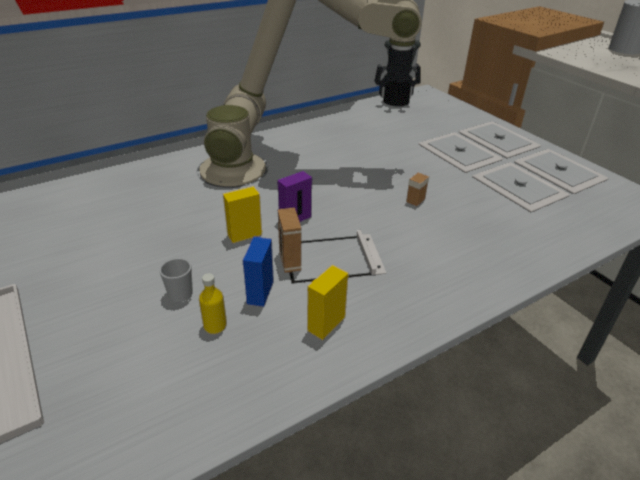

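View pics/top0.png

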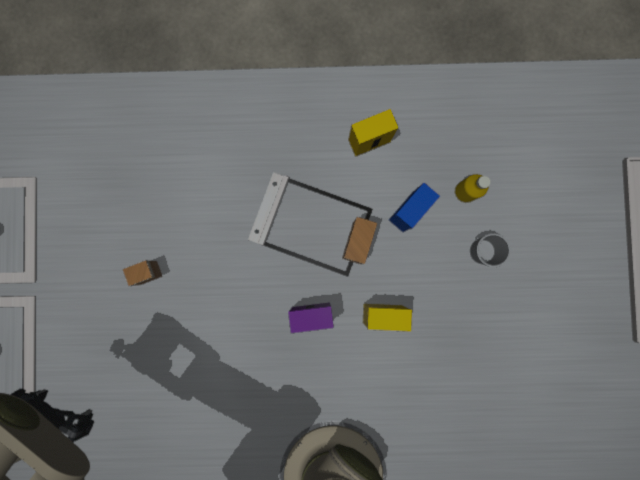

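The brown boxes are the large one at top-view (361,240) and the small one at (142,272). The large one stands on the near tape and has paper bands, so it fits the carton; the small one is the pick box. The blue (414,207), purple (311,318) and yellow (374,132), (390,318) boxes are look-alikes. The stop bar runs (280,175)-(257,243). I'll confirm the carton in one enlarged crop.

```bash
cat > h.py <<'E'
import numpy as np,cv2
from rig import ctrl
def cam(n):
    c=ctrl.camera_info(n);R=cv2.Rodrigues(c["rvec"])[0];return c["intrinsics"],R,c["tvec"]
def ray(n,px,z=0.):
    K,R,t=cam(n);px=np.atleast_2d(np.array(px,float))
    d=np.c_[px,np.ones(len(px))]@np.linalg.inv(K).T@R
    o=-R.T@t;s=(z-o[2])/d[:,2];return o+s[:,None]*d
def proj(n,P):
    c=ctrl.camera_info(n);return cv2.projectPoints(np.array(P,float),c["rvec"],c["tvec"],c["intrinsics"],None)[0][:,0]
E
python3 - <<'E'
import cv2,numpy as np
a=cv2.imread("pics/top0.png")[160:290,235:435]
a=cv2.resize(a,None,fx=4,fy=4,interpolation=cv2.INTER_CUBIC)
b=cv2.imread("pics/scene0.png")[190:310,220:400]
b=cv2.resize(b,(800,533),interpolation=cv2.INTER_CUBIC)
cv2.imwrite("pics/c1.png",a);cv2.imwrite("pics/c2.png",b)
E
```

```text
(no output)
```

View pics/c1.png

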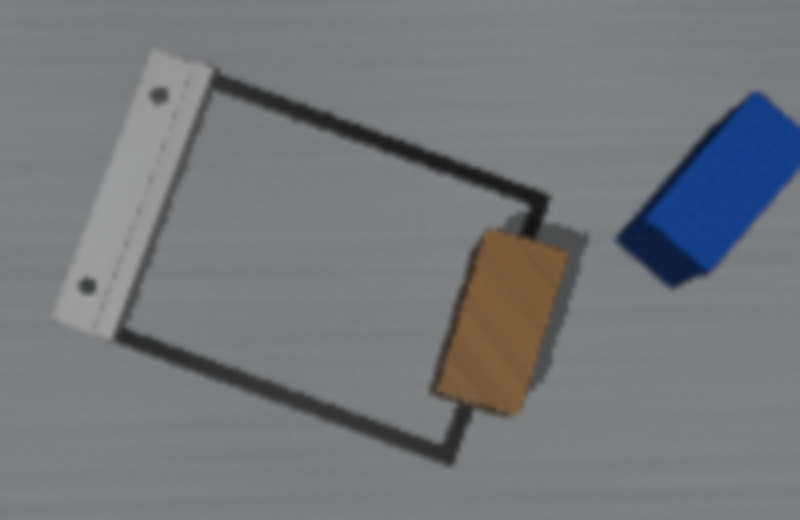

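View pics/c2.png

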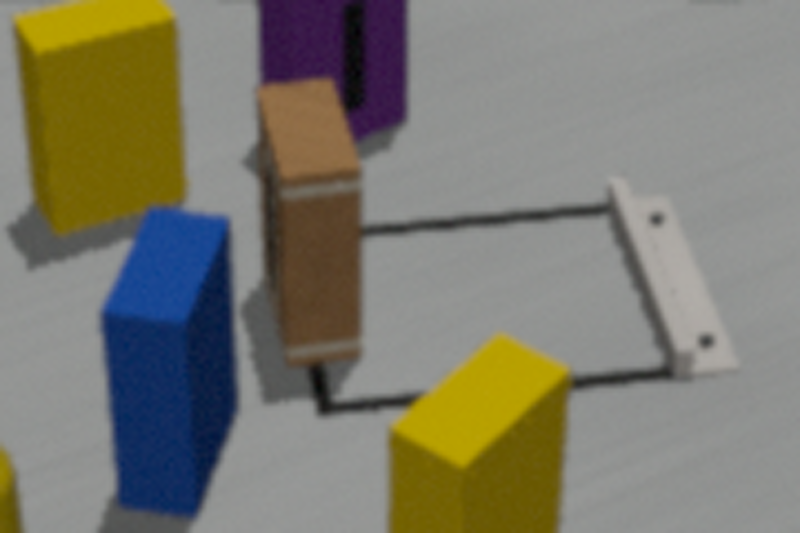

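Crop 1 shows the carton top at (487,229),(568,253),(520,415),(432,394) and the near tape corners at (548,197),(452,464). Crop 2 shows the banded brown carton with the dark slot on its face away from the stop. This is the carton meant.

Run:
```python
from h import *
np.set_printoptions(precision=4,suppress=True)
f=lambda L:np.array(L,float)/4-0.125*3+[235,160]
t=ray("top",f([(548,197),(452,464),(117,338),(213,72)]),0);print("tape",t)
c=ray("top",f([(487,229),(568,253),(520,415),(432,394)]),.14);print("carton top",c,c.mean(0))
# spot frame: x towards stop
near=(t[0]+t[1])/2;u1=t[0]-t[1];d=(t[3]+t[2]-t[0]-t[1])
a=np.arctan2(d[1],d[0]);w=np.arctan2(u1[1],u1[0]);print("yaw",a,w+np.pi/2,w-np.pi/2,np.linalg.norm(u1))
e=c[0]+c[1]-c[2]-c[3];e2=c[0]+c[3]-c[1]-c[2];print("carton yaw",np.arctan2(e[1],e[0])+np.pi/2,np.arctan2(e2[1],e2[0]),np.linalg.norm(e)/2,np.linalg.norm(e2)/2)
X=np.array([np.cos(a),np.sin(a)]);Y=np.array([-X[1],X[0]])
o=near[:2]+.105*X;print("spot",o)
for p in list(c)+[c.mean(0)]:print(((p[:2]-o)@X)*1e3,((p[:2]-o)@Y)*1e3)
for nm,px,z in(("blue",[(756,92),(617,240),(671,288),(708,272),(800,130)],.14),):
  for p in ray("top",f(px),z):print(nm,((p[:2]-o)@X)*1e3,((p[:2]-o)@Y)*1e3,p)
s=ctrl.sense();R=s["tool_rot"];print("tool y axis ang",np.arctan2(R[1,1],R[0,1]),s["joints"],s["tool_pos"])
```

```text
tape [[ 0.609  -0.1053  0.    ]
 [ 0.454  -0.0447  0.    ]
 [ 0.5322  0.1496  0.    ]
 [ 0.688   0.0901  0.    ]]
carton top [[ 0.5785 -0.0594  0.14  ]
 [ 0.5648 -0.1013  0.14  ]
 [ 0.4809 -0.0738  0.14  ]
 [ 0.4929 -0.0283  0.14  ]] [ 0.5293 -0.0657  0.14  ]
yaw 1.187106871506792 1.1980547224050304 -1.9435379311847627 0.16646081493616888
carton yaw 1.2379123489977504 1.285541681530492 0.08968673446604249 0.04555759843659456
spot [0.5708 0.0224]
-72.98107984989888 -37.74500791158293
-116.98142440708133 -40.806582026631204
-122.87276066268117 47.34878680345397
-76.19897836462994 53.24164289255576
-97.25856082107283 5.509709939448896
blue -179.90990069961836 -154.94490306895068 [ 0.6471 -0.2024  0.14  ]
blue -138.58090346493356 -56.20014956122574 [ 0.571  -0.1271  0.14  ]
blue -173.5981845392507 -42.487539400508496 [ 0.5452 -0.1545  0.14  ]
blue -188.77978846657402 -57.13492235119665 [ 0.5531 -0.174   0.14  ]
blue -208.29439735354313 -144.15061175757364 [ 0.6265 -0.2247  0.14  ]
tool y axis ang 1.1399876500695372 [ 52.9829  21.8364  74.3803   0.0005  83.8567 -12.3336] [0.2295 0.4995 0.2308]
```

Carton centre is about (0.529,-0.066) with yaw about 1.25. The spot origin is (0.571,0.022) with yaw about 1.19. The carton's foot edge is about 30 mm inside the near tape, so it can topple in place. I'll move behind the carton with the fingers shut.

```bash
for i in 1 2; do :; done
python3 -m handwheel '[[0,0.0142,-0.0306,0,-0.073],[0,0.0142,-0.0306,0,-0.073],[0,0.0142,-0.0306,0,-0.073],[0,0.0142,-0.0306,0,-0.073],[0,0.0142,-0.0306,0,-0.073]]' 30
python3 -m handwheel '[[0,0.0142,-0.0306,0,-0.073],[0,0.0142,-0.0306,0,-0.073],[0,0.0142,-0.0306,0,-0.073],[0,0.0142,-0.0306,0,-0.073],[0,0.0142,-0.0306,0,-0.073]]'
python3 -m handwheel '[[0,0.0142,-0.0306,0,-0.073],[0,0.0142,-0.0306,0,-0.073],[0,0.0142,-0.0306,0,-0.073],[0,0.0142,-0.0306,0,-0.073],[0,0.0142,-0.0306,0,-0.073]]'
python3 -m handwheel '[[0,0.0142,-0.0306,0,-0.073],[0,0.0142,-0.0306,0,-0.073],[0,0.0142,-0.0306,0,-0.073],[0,0.0142,-0.0306,0,-0.073],[0,0.0142,-0.0306,0,-0.073]]'
python3 -m handwheel '[[0,0,0,0,0],[0,0,0,0,0],[0,0,0,0,0],[0,0,0,0,0],[0,0,0,0,0]]'
python3 - <<'E'
from h import *
cv2.imwrite("pics/w1.png",ctrl.capture("top")[160:310,235:435,::-1].repeat(4,0).repeat(4,1))
s=ctrl.sense();R=s["tool_rot"];print(s["joints"],np.arctan2(R[1,1],R[0,1]))
E
```

```text
clock: 0.6
tool_pos: [0.3009, 0.3454, 0.2311]
tool_rot: [[-0.698, 0.716, -0.0], [0.716, 0.698, -0.0], [0.0, -0.001, -1.0]]
contact_force: [0.5, 0.8, -0.8]
width: 0.0123
clock: 1.1
tool_pos: [0.3719, 0.1924, 0.2312]
tool_rot: [[-0.396, 0.918, -0.0], [0.918, 0.396, -0.0], [0.0, -0.0, -1.0]]
contact_force: [1.6, 1.1, 0.5]
width: 0.0002
clock: 1.6
tool_pos: [0.4429, 0.0394, 0.2311]
tool_rot: [[-0.042, 0.999, -0.001], [0.999, 0.042, 0.0], [0.0, -0.0, -1.0]]
contact_force: [0.2, 1.0, 0.3]
width: -0.0
clock: 2.1
tool_pos: [0.5139, -0.1136, 0.231]
tool_rot: [[0.318, 0.948, -0.001], [0.948, -0.318, 0.0], [0.0, -0.001, -1.0]]
contact_force: [1.2, -0.5, -0.1]
width: 0.0002
clock: 2.6
tool_pos: [0.5135, -0.1115, 0.2315]
tool_rot: [[0.313, 0.95, 0.0], [0.95, -0.313, -0.0], [-0.0, 0.0, -1.0]]
contact_force: [-0.3, -0.2, -0.4]
width: -0.0001
[-2.51862191e+01  1.93325101e+01  7.81659859e+01  2.28333409e-03
  8.24894073e+01 -6.91211264e+00] -0.31894853208108875
```

```bash
python3 -m handwheel '[[0,0,0,-0.029,0],[0,0,0,-0.029,0],[0,0,0,-0.029,0],[0,0,0,-0.029,0],[0,0,0,0,0]]'
python3 -m handwheel '[[0,0.0015,0.0047,0,0],[0,0.0015,0.0047,0,0],[0,0.0015,0.0047,0,0],[0,0.0015,0.0047,0,0],[0,0.0015,0.0047,0,0]]'
python3 -m handwheel '[[0,0.0012,0.0038,0,0],[0,0.0012,0.0038,0,0],[0,0.0012,0.0038,0,0],[0,0.0012,0.0038,0,0],[0,0.0012,0.0038,0,0]]'
python3 - <<'E'
from h import *
cv2.imwrite("pics/s2.png",cv2.resize(ctrl.capture("scene")[170:320,220:420,::-1],(800,600),interpolation=2))
E
```

```text
clock: 3.15
tool_pos: [0.512, -0.1113, 0.1125]
tool_rot: [[0.314, 0.949, -0.006], [0.949, -0.314, 0.003], [0.001, -0.007, -1.0]]
contact_force: [-0.2, -0.6, 0.3]
width: 0.0001
clock: 3.65
tool_pos: [0.5215, -0.0883, 0.1159]
tool_rot: [[0.314, 0.949, 0.001], [0.949, -0.314, -0.0], [-0.0, 0.001, -1.0]]
contact_force: [0.0, 0.1, 1.1]
width: 0.0001
clock: 4.15
tool_pos: [0.5272, -0.0695, 0.1153]
tool_rot: [[0.315, 0.949, -0.0], [0.949, -0.315, 0.0], [0.0, -0.0, -1.0]]
contact_force: [0.4, -0.6, 0.2]
width: -0.0
```

View pics/s2.png

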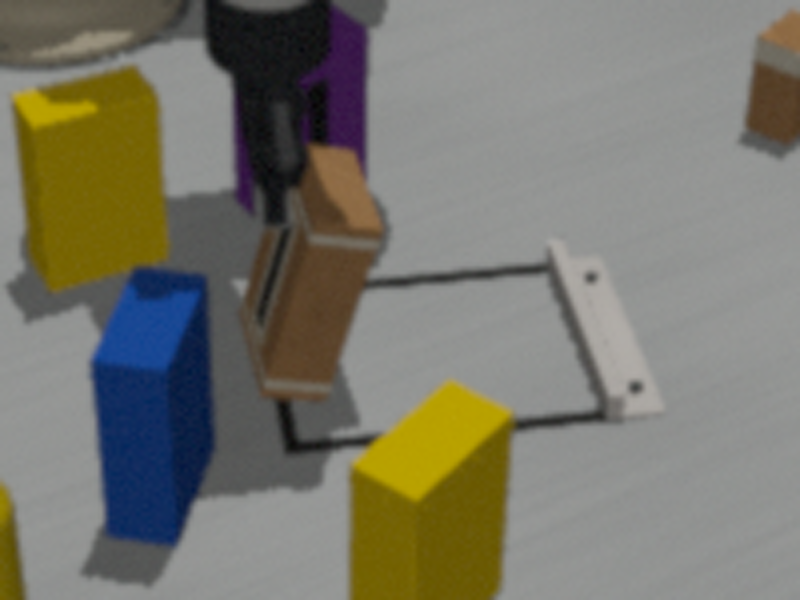

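The carton tips forward about the foot edge with its slot on the push side, as wanted. I'll continue past balance.

```bash
python3 -m handwheel '[[0,0.0012,0.0038,0,0],[0,0.0012,0.0038,0,0],[0,0.0012,0.0038,0,0],[0,0.0012,0.0038,0,0],[0,0.0012,0.0038,0,0]]'
python3 -m handwheel '[[0,0.0012,0.0038,0,0],[0,0.0012,0.0038,0,0],[0,0.0012,0.0038,0,0],[0,0,0,0,0],[0,0,0,0,0]]'
python3 -m handwheel '[[0,0,0,0,0],[0,0,0,0,0],[0,0,0,0,0],[0,0,0,0,0],[0,0,0,0,0]]'
python3 - <<'E'
from h import *
cv2.imwrite("pics/s3.png",cv2.resize(ctrl.capture("scene")[170:320,220:420,::-1],(800,600),interpolation=2))
E
```

```text
clock: 4.7
tool_pos: [0.5333, -0.0504, 0.1153]
tool_rot: [[0.314, 0.949, 0.0], [0.949, -0.314, 0.0], [0.0, 0.0, -1.0]]
contact_force: [0.6, -0.4, -0.6]
width: 0.0001
clock: 5.2
tool_pos: [0.5368, -0.0393, 0.1153]
tool_rot: [[0.314, 0.949, -0.0], [0.949, -0.314, -0.0], [-0.0, -0.0, -1.0]]
contact_force: [0.3, -0.7, -0.4]
width: 0.0001
clock: 5.7
tool_pos: [0.5368, -0.0394, 0.1153]
tool_rot: [[0.315, 0.949, 0.0], [0.949, -0.315, 0.0], [0.0, 0.0, -1.0]]
contact_force: [0.2, 0.8, 0.2]
width: 0.0
```

View pics/s3.png

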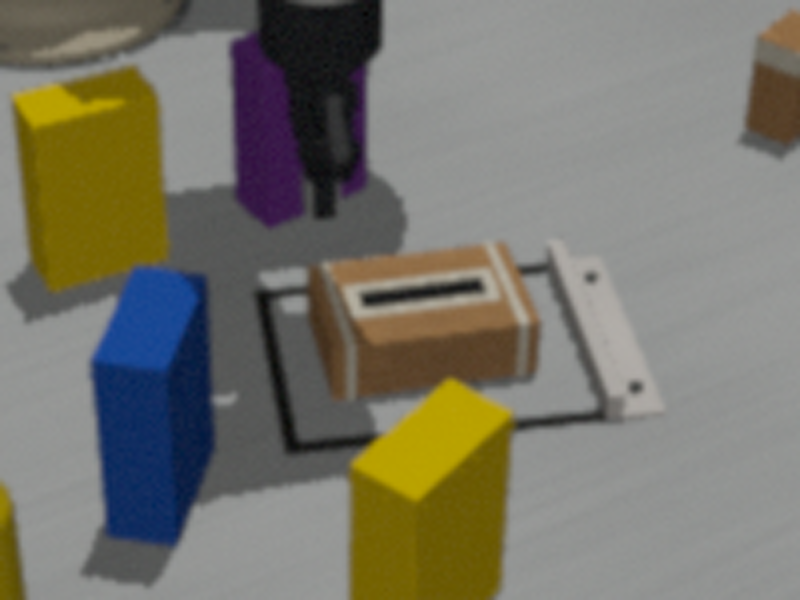

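Slot up, inside the outline. I'll back off 40 mm, spread the fingers, square the tool to the spot, and look from the top.

```bash
python3 -m handwheel '[[0.055,-0.003,-0.0074,0,-0.012],[0.055,-0.003,-0.0074,0,-0.012],[0.055,-0.003,-0.0074,0,-0.012],[0.055,-0.003,-0.0074,0,-0.012],[0.055,-0.003,-0.0074,0,-0.012]]'
python3 - <<'E'
from h import *
im=ctrl.capture("top")[:,:,::-1];cv2.imwrite("pics/t4f.png",im)
cv2.imwrite("pics/t4.png",cv2.resize(im[160:290,235:435],None,fx=4,fy=4,interpolation=2))
E
```

```text
clock: 6.25
tool_pos: [0.5215, -0.0772, 0.1153]
tool_rot: [[0.372, 0.928, 0.0], [0.928, -0.372, -0.0], [-0.0, 0.0, -1.0]]
contact_force: [0.4, -0.1, 0.3]
width: 0.0547
```

View pics/t4.png

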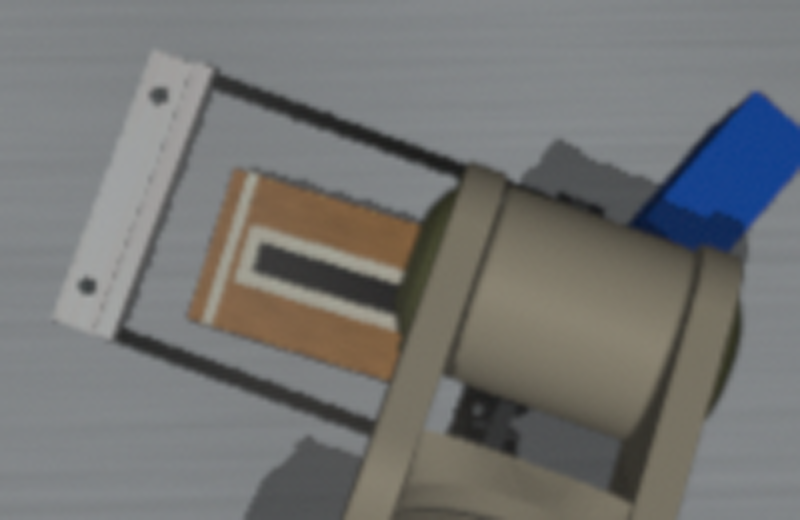

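The carton's top end runs (236,168)-(190,320) and its sides pass (420,220) and (390,381). The stop face runs (215,68)-(120,336).

```bash
cat >> h.py <<'E'
f=lambda L:np.array(L,float)/4-0.375+[235,160]
O=np.array([.5708,.0224]);A=1.192;X=np.array([np.cos(A),np.sin(A)]);Y=np.array([-X[1],X[0]])
def S(P): P=np.atleast_2d(P)[:,:2]-O; return np.c_[P@X,P@Y]*1e3
E
python3 - <<'E'
from h import *
np.set_printoptions(precision=1,suppress=True)
print(S(ray("top",f([(236,168),(190,320),(420,220),(390,381)]),.045)))
print("bar",S(ray("top",f([(215,68),(120,336)]),.022)))
print("tcp",S(ctrl.sense()["tool_pos"]))
E
```

```text
[[ 69.6 -30.9]
 [ 63.8  59.1]
 [-38.7 -39.3]
 [-54.3  52.2]]
bar [[103.5 -83.6]
 [100.3  81.3]]
tcp [[-111.6    9. ]]
```

```bash
python3 -m handwheel '[[0.055,0.0052,0.0076,0,0.006],[0.055,0.0052,0.0076,0,0.006],[0.055,0,0,-0.025,0],[0.055,0,0,-0.025,0],[0.055,0,0,0,0]]'
python3 -m handwheel '[[0.055,0,0,-0.025,0],[0.055,0,0,-0.025,0],[0.055,0,0,0,0],[0.055,0,0,0,0],[0.055,0,0,0,0]]'
python3 -m handwheel '[[0.055,0.0014,0.0037,0,0],[0.055,0.0014,0.0037,0,0],[0.055,0.0014,0.0037,0,0],[0.055,0.0014,0.0037,0,0],[0.055,0,0,0,0]]'
python3 - <<'E'
from h import *
print(S(ctrl.sense()["tool_pos"]))
cv2.imwrite("pics/s5.png",cv2.resize(ctrl.capture("scene")[170:320,220:420,::-1],(800,600),interpolation=2))
E
```

```text
clock: 6.8
tool_pos: [0.5311, -0.0597, 0.0629]
tool_rot: [[0.358, 0.934, -0.005], [0.934, -0.358, 0.002], [-0.0, -0.006, -1.0]]
contact_force: [0.1, 0.3, 0.3]
width: 0.0549
clock: 7.3
tool_pos: [0.5331, -0.0612, 0.017]
tool_rot: [[0.359, 0.933, 0.003], [0.933, -0.359, -0.001], [0.0, 0.003, -1.0]]
contact_force: [0.4, 0.1, 0.7]
width: 0.055
clock: 7.8
tool_pos: [0.5379, -0.0458, 0.0154]
tool_rot: [[0.359, 0.933, 0.0], [0.933, -0.359, 0.0], [0.0, 0.0, -1.0]]
contact_force: [-0.5, 0.6, -0.5]
width: 0.0551
[[-75.51439291   5.30671961]]
```

View pics/s5.png

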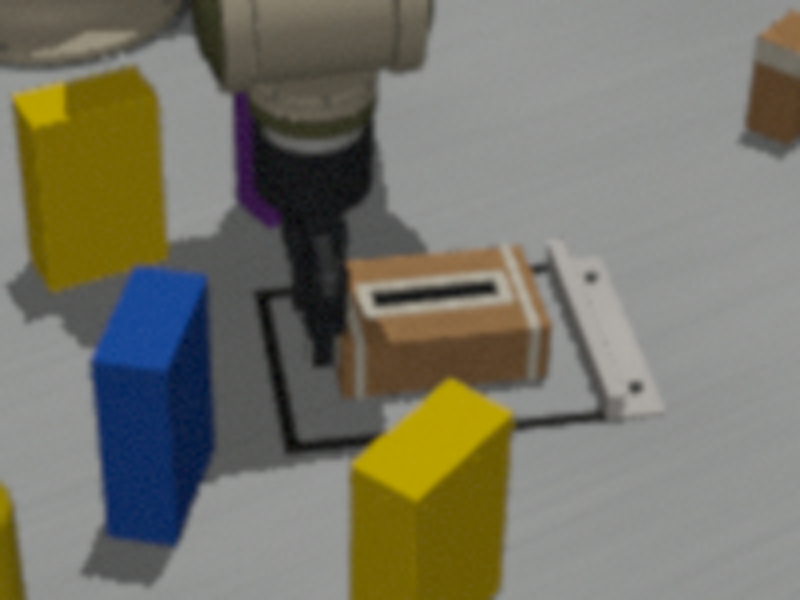

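The fingertips are on the foot end and the carton is already moving. I'll push on, then creep with force checks.

```bash
python3 -m handwheel '[[0.055,0.0014,0.0037,0,0],[0.055,0.0014,0.0037,0,0],[0.055,0.0014,0.0037,0,0],[0.055,0.0014,0.0037,0,0],[0.055,0.0014,0.0037,0,0]]'
python3 -m handwheel '[[0.055,0.0004,0.001,0,0],[0.055,0.0004,0.001,0,0],[0.055,0.0004,0.001,0,0],[0.055,0.0004,0.001,0,0],[0.055,0,0,0,0]]'
python3 -m handwheel '[[0.055,0.0004,0.001,0,0],[0.055,0.0004,0.001,0,0],[0.055,0,0,0,0],[0.055,0,0,0,0],[0.055,0,0,0,0]]'
python3 - <<'E'
from h import *
print(S(ctrl.sense()["tool_pos"]),ctrl.sense()["contact_force"])
im=ctrl.capture("top")[:,:,::-1]
cv2.imwrite("pics/t6.png",cv2.resize(im[160:260,235:368],None,fx=6,fy=6,interpolation=2))
E
```

```text
clock: 8.35
tool_pos: [0.5449, -0.0275, 0.0153]
tool_rot: [[0.36, 0.933, -0.0], [0.933, -0.36, 0.0], [0.0, -0.0, -1.0]]
contact_force: [-0.0, -1.7, 0.3]
width: 0.0555
clock: 8.85
tool_pos: [0.5464, -0.0238, 0.0153]
tool_rot: [[0.36, 0.933, 0.0], [0.933, -0.36, 0.0], [0.0, 0.0, -1.0]]
contact_force: [-0.2, 1.0, 0.7]
width: 0.0551
clock: 9.35
tool_pos: [0.5472, -0.0218, 0.0153]
tool_rot: [[0.36, 0.933, 0.0], [0.933, -0.36, 0.0], [0.0, 0.0, -1.0]]
contact_force: [0.3, -0.8, -0.1]
width: 0.055
[[-49.80671837   5.594153  ]] [ 0.30153978 -0.83285162 -0.06679275]
```

View pics/t6.png

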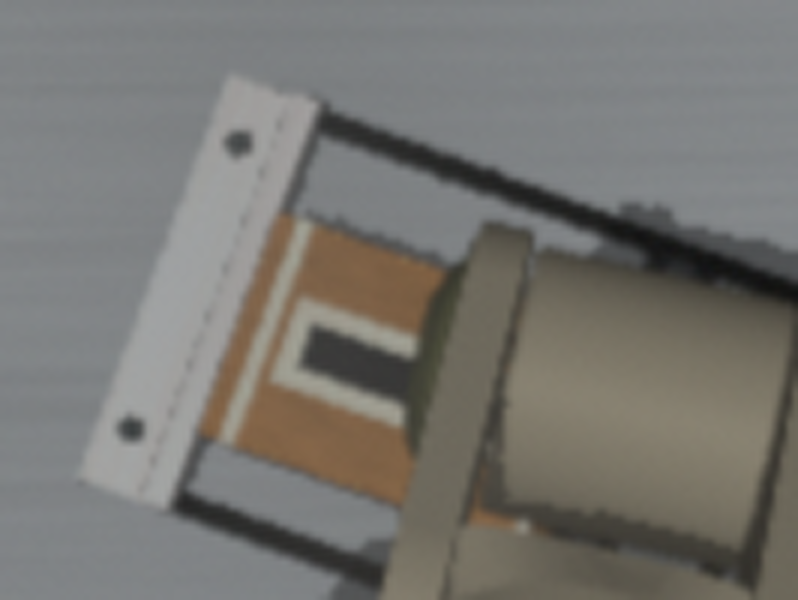

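The carton's top end, (280,215)-(203,435), is now almost at the bar. The force is still nil, so I'll creep on until it rises.

```bash
python3 -m handwheel '[[0.055,0.0004,0.001,0,0],[0.055,0.0004,0.001,0,0],[0.055,0,0,0,0],[0.055,0,0,0,0],[0.055,0,0,0,0]]'
python3 -m handwheel '[[0.055,0.0004,0.001,0,0],[0.055,0,0,0,0],[0.055,0,0,0,0],[0.055,0,0,0,0],[0.055,0,0,0,0]]'
python3 - <<'E'
from h import *
np.set_printoptions(precision=1,suppress=True)
g=lambda L:np.array(L,float)/6-0.417+[235,160]
print(S(ray("top",g([(280,215),(203,435)]),.045)))
print("bar",S(ray("top",g([(327,105),(182,505)]),.022)))
s=ctrl.sense();print(S(s["tool_pos"]),s["contact_force"],s["wrist_torque"])
E
```

```text
clock: 9.9
tool_pos: [0.5476, -0.0206, 0.0153]
tool_rot: [[0.36, 0.933, -0.001], [0.933, -0.36, -0.001], [-0.001, -0.001, -1.0]]
contact_force: [-3.3, -5.8, 1.6]
width: 0.055
clock: 10.4
tool_pos: [0.5475, -0.0205, 0.0154]
tool_rot: [[0.36, 0.933, -0.002], [0.933, -0.36, -0.002], [-0.003, -0.001, -1.0]]
contact_force: [-6.6, -11.7, 1.7]
width: 0.0549
[[101.  -34.5]
 [ 99.   53.9]]
bar [[101.6 -83.1]
 [ 99.6  81.3]]
[[-48.5   5.8]] [ -6.6 -11.7   1.7] [-1.8  0.8 -0.2]
```

Contact with the stop: 13 N and the motion has stalled. One more 1.5 mm press to seat both corners, then I'll back away, rise and look.

```bash
python3 -m handwheel '[[0.055,0.0003,0.0007,0,0],[0.055,0.0003,0.0007,0,0],[0.055,0,0,0,0],[0.055,0,0,0,0],[0.055,0,0,0,0]]'
python3 -m handwheel '[[0.055,-0.0007,-0.0019,0,0],[0.055,-0.0007,-0.0019,0,0],[0.055,-0.0018,-0.0047,0,0],[0.055,-0.0036,-0.0093,0,0],[0.055,-0.0036,-0.0093,0,0]]'
python3 -m handwheel '[[0.055,0,0,0.04,0],[0.055,0,0,0.05,0],[0.055,0,0,0.05,0],[0.055,-0.045,0,0.02,0],[0.055,-0.045,0,0,0]]'
python3 -m handwheel '[[0.055,-0.04,-0.02,0,0],[0.055,-0.02,-0.045,0,0],[0.055,0,-0.05,0,0],[0.055,0,-0.05,0,0],[0.055,0,0,0,0]]'
python3 - <<'E'
from h import *
im=ctrl.capture("top")[:,:,::-1];cv2.imwrite("pics/t7f.png",im);cv2.imwrite("pics/s7.png",ctrl.capture("scene")[:,:,::-1])
cv2.imwrite("pics/t7.png",cv2.resize(im[160:260,235:368],None,fx=6,fy=6,interpolation=2))
E
```

```text
clock: 10.9
tool_pos: [0.5475, -0.0204, 0.0154]
tool_rot: [[0.36, 0.933, -0.004], [0.933, -0.36, -0.004], [-0.005, -0.002, -1.0]]
contact_force: [-10.3, -19.9, 5.6]
width: 0.0551
clock: 11.4
tool_pos: [0.5383, -0.0451, 0.0153]
tool_rot: [[0.359, 0.933, 0.0], [0.933, -0.359, 0.0], [0.0, 0.0, -1.0]]
contact_force: [1.1, -0.6, 0.2]
width: 0.0551
clock: 11.9
tool_pos: [0.4488, -0.0455, 0.1779]
tool_rot: [[0.359, 0.933, 0.006], [0.933, -0.359, -0.002], [-0.0, 0.007, -1.0]]
contact_force: [-0.0, -0.9, -0.7]
width: 0.0547
clock: 12.4
tool_pos: [0.3882, -0.2151, 0.1754]
tool_rot: [[0.365, 0.931, 0.001], [0.931, -0.365, -0.002], [-0.002, 0.002, -1.0]]
contact_force: [1.3, -0.4, 0.9]
width: 0.055
```

View pics/t7.png

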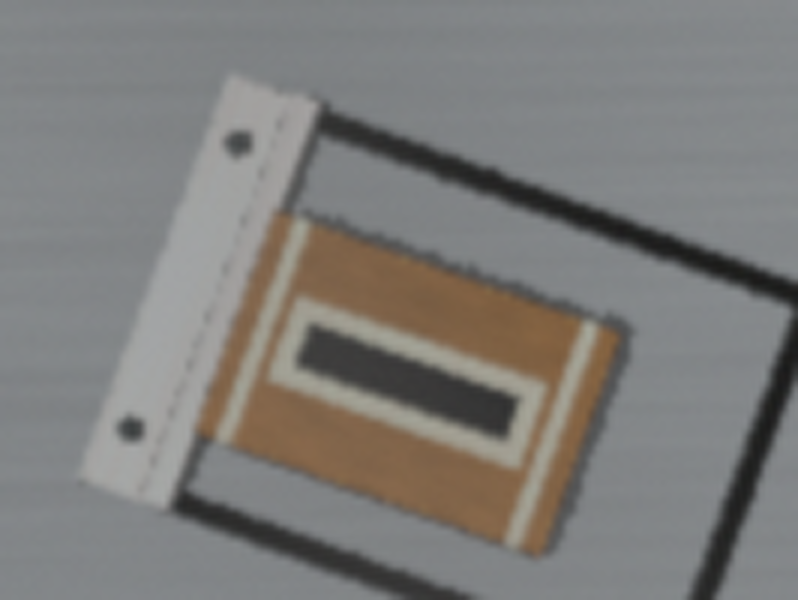

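View pics/s7.png

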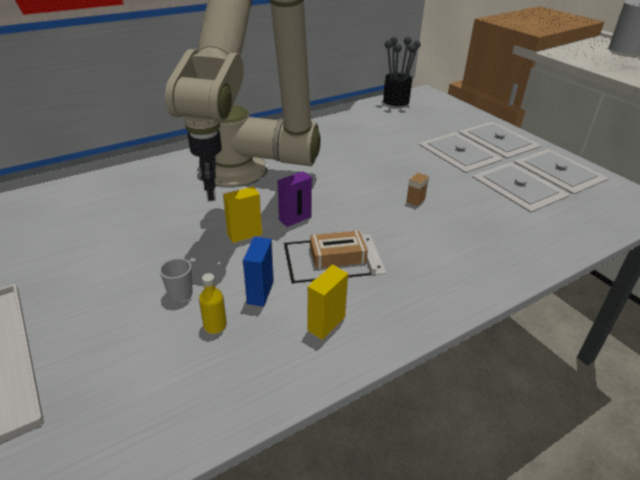

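The carton lies slot up against the bar, with its top end at (280,215)-(203,435). All other items look unmoved and the arm is clear. I'll check squareness and gap numerically.

Run:
```python
from h import *
im=cv2.imread("pics/t7f.png");im0=cv2.imread("pics/top0.png")
up=lambda i:cv2.resize(i[160:290,235:435],None,fx=8,fy=8,interpolation=2).astype(int)
toP=lambda p:np.array(p,float)/8-.4375+[235,160]
u=up(im);m=((u[...,2]-u[...,0])>25).astype(np.uint8)
m=cv2.morphologyEx(m,5,np.ones((61,61)));m=cv2.morphologyEx(m,cv2.MORPH_CLOSE,np.ones((121,121),np.uint8))
c=max(cv2.findContours(m,0,1)[0],key=cv2.contourArea)[:,0]
P=S(ray("top",toP(c),.045));(cx,cy),(w,h),ang=cv2.minAreaRect(P.astype(np.float32))
print("carton rect",cx,cy,w,h,ang)
x,y=(P-[cx,cy]).T
for nm,s,ax in(("top",(x>60)&(abs(y)<32),0),("foot",(x<-60)&(abs(y)<32),0),("L",(y>38)&(abs(x)<55),1),("R",(y<-38)&(abs(x)<55),1)):
    k=np.polyfit(*( (P[s,1],P[s,0]) if ax==0 else (P[s,0],P[s,1])),1); print(nm,"slope",k[0]*(-1 if ax==0 else 1),"at0",k[1])
# tape lines: dark pixels, sampled in spot grid
def dark(pred):
    g=u.sum(2);yy,xx=np.where(g<190);Q=S(ray("top",toP(np.c_[xx,yy]),0.));return Q[pred(Q)]
for nm,pr,ax in(("tapeR",lambda Q:(abs(Q[:,0])<75)&(abs(Q[:,1]+80)<12),1),("tapeL",lambda Q:(abs(Q[:,0])<75)&(abs(Q[:,1]-80)<12),1),("near",lambda Q:(abs(Q[:,1])<60)&(abs(Q[:,0]+100)<12),0)):
    Q=dark(pr);k=np.polyfit(Q[:,1-ax] if ax==0 else Q[:,0],Q[:,ax],1);print(nm,len(Q),k[0]*(-1 if ax==0 else 1),k[1])
# bar front-top edge from t0 picture: grey threshold along rows of spot x at z=.022
g=up(im0).sum(2).astype(np.float32);E=[]
for yv in np.arange(-75,76,2.):
    xs=np.arange(85,112,.25);W=O+(xs[:,None]*X+yv*Y)/1e3
    px=(proj("top",np.c_[W,np.full(len(xs),.022)])-[235,160]+.4375)*8
    v=cv2.remap(g,px[:,0].astype(np.float32),px[:,1].astype(np.float32),1)[:,0]
    E.append((yv,xs[np.argmax(np.gradient(cv2.GaussianBlur(v[:,None],(1,9),2)[:,0]))]))
E=np.array(E);k=np.polyfit(E[:,0],E[:,1],1);print("bar",-k[0],k[1],(E[:,1]-np.polyval(k,E[:,0])).std())
a,b=im.astype(int),im0.astype(int);d=abs(a-b).sum(2)
for nm,(x0,y0,x1,y1) in dict(pick=(120,258,165,290),sauce=(452,170,495,208),cup=(470,228,512,270)).items():print(nm,d[y0:y1,x0:x1].mean(),(d[y0:y1,x0:x1]>60).sum())
```

```text
carton rect -12.817100524902344 7.959735870361328 47.57688903808594 90.676025390625 0.41747865080833435Traceback (most recent call last):
  File "<stdin>", line 12, in <module>
    raise TypeError("expected non-empty vector for x")
TypeError: expected non-empty vector for x
```

Run:
```python
from h import *
im=cv2.imread("pics/t7f.png");im0=cv2.imread("pics/top0.png")
up=lambda i:cv2.resize(i[160:290,235:435],None,fx=8,fy=8,interpolation=2).astype(int)
toP=lambda p:np.array(p,float)/8-.4375+[235,160]
u=up(im);m=((u[...,2]-u[...,0])>25).astype(np.uint8);m[:,:200-200]=0;m[:, 1000:]=0
m=cv2.morphologyEx(m,cv2.MORPH_OPEN,np.ones((9,9)))
n,l,st,_=cv2.connectedComponentsWithStats(m);yy,xx=np.where(np.isin(l,[i for i in range(1,n) if st[i,4]>2000]))
P=S(ray("top",toP(np.c_[xx,yy]),.045));P=P[(abs(P[:,1])<80)]
(cx,cy),(w,h),ang=cv2.minAreaRect(P.astype(np.float32));print("carton rect",cx,cy,w,h,ang)
bins=lambda a,b,f,r:np.array([(v,f(b[abs(a-v)<1.])) for v in r])
x,y=P.T
for nm,a,b,f,r,s in(("top",y,x,np.max,np.arange(cy-35,cy+36,3),-1),("foot",y,x,np.min,np.arange(cy-35,cy+36,3),-1),("L",x,y,np.max,np.arange(cx-55,cx+56,3),1),("R",x,y,np.min,np.arange(cx-55,cx+56,3),1)):
    B=bins(a,b,f,r);k=np.polyfit(B[:,0],B[:,1],1);print(nm,"slope",s*k[0],"mid",B[:,1].mean(),"res",(B[:,1]-np.polyval(k,B[:,0])).std())
g0=u.sum(2);yy,xx=np.where(g0<190);Q0=S(ray("top",toP(np.c_[xx,yy]),0.))
for nm,s,ax in(("tapeR",(abs(Q0[:,0])<75)&(abs(Q0[:,1]+80)<12),1),("tapeL",(abs(Q0[:,0])<75)&(abs(Q0[:,1]-80)<12),1),("near",(abs(Q0[:,1])<60)&(abs(Q0[:,0]+100)<12),0)):
    Q=Q0[s];k=np.polyfit(Q[:,1-ax],Q[:,ax],1);print(nm,len(Q),k[0]*(1 if ax else -1),k[1])
g=up(im0).sum(2).astype(np.float32);E=[]
for yv in np.arange(-75,76,2.):
    xs=np.arange(90,112,.25);W=O+(xs[:,None]*X+yv*Y)/1e3
    px=((proj("top",np.c_[W,np.full(len(xs),.022)])-[235,160]+.4375)*8).astype(np.float32)
    v=cv2.remap(g,px[:,0],px[:,1],1)[:,0];E.append((yv,xs[np.argmax(np.gradient(np.convolve(v,np.ones(5)/5,"same")[3:-3]))+3]))
E=np.array(E);k=np.polyfit(E[:,0],E[:,1],1);print("bar",-k[0],k[1],(E[:,1]-np.polyval(k,E[:,0])).std())
d=abs(im.astype(int)-im0).sum(2)
for nm,(x0,y0,x1,y1) in dict(pick=(120,258,165,290),sauce=(452,170,495,208),cup=(470,228,512,270)).items():print(nm,d[y0:y1,x0:x1].mean(),(d[y0:y1,x0:x1]>60).sum())
```

```text
carton rect 33.370452880859375 8.391178131103516 140.03768920898438 90.67181396484375 0.5259726047515869
top slope 0.008016406392513088 mid 103.12568546617176 res 0.11503825221677341
foot slope 0.006907934998936443 mid -36.401498949340464 res 0.12329338204756186
L slope 0.010816267783778883 mid 53.32624711300512 res 0.21822250758200848
R slope 0.009837673635233501 mid -36.59960038955053 res 0.3305130064397573
tapeR 12794 0.00040462189868102296 -79.66995259565647
tapeL 10837 0.002022716469439279 80.29889698312138
near 10465 0.0023114577350944803 -101.1133507016079
bar -0.0003571428571429758 104.60197368421056 0.298097988858721
pick 15.179166666666667 0
sauce 15.81701346389229 0
cup 18.15249433106576 45
```

The carton is about 0.4° off the outline (+y corner lagging about 0.6 mm), matching my 0.011 rad tool yaw error. Time is plentiful, so I'll do one corrective wide push: yaw -0.011, shifted 4 mm toward the lagging side.

```bash
python3 -m handwheel '[[0.055,0,0.05,0,-0.011],[0.055,0,0.05,0,0],[0.055,0.02,0.045,0,0],[0.055,0.04,0.02,0,0],[0.055,0,0,0,0]]'
python3 -m handwheel '[[0.055,0.0413,0.0015,0,0],[0.055,0.045,0,-0.02,0],[0.055,0,0,-0.05,0],[0.055,0,0,-0.05,0],[0.055,0,0,-0.04,0]]'
python3 -m handwheel '[[0.055,0,0,0,0],[0.055,0.0018,0.0046,0,0],[0.055,0.0018,0.0046,0,0],[0.055,0.0018,0.0046,0,0],[0.055,0,0,0,0]]'
python3 -m handwheel '[[0.055,0.0007,0.0019,0,0],[0.055,0.0007,0.0019,0,0],[0.055,0.0004,0.0009,0,0],[0.055,0.0004,0.0009,0,0],[0.055,0,0,0,0]]'
python3 - <<'E'
from h import *
s=ctrl.sense();R=s["tool_rot"];print(S(s["tool_pos"]),s["contact_force"],np.arctan2(R[1,0],R[0,0]))
E
```

```text
clock: 13.0
tool_pos: [0.4508, -0.0412, 0.1755]
tool_rot: [[0.364, 0.931, 0.002], [0.931, -0.364, 0.0], [0.001, 0.002, -1.0]]
contact_force: [0.2, -0.2, -0.1]
width: 0.0547
clock: 13.5
tool_pos: [0.5334, -0.042, 0.013]
tool_rot: [[0.369, 0.93, -0.002], [0.93, -0.369, 0.001], [-0.0, -0.002, -1.0]]
contact_force: [0.1, 0.4, -0.9]
width: 0.0551
clock: 14.0
tool_pos: [0.5411, -0.0287, 0.0169]
tool_rot: [[0.369, 0.929, 0.003], [0.929, -0.369, -0.001], [0.0, 0.003, -1.0]]
contact_force: [0.6, -0.0, 0.2]
width: 0.0551
clock: 14.5
tool_pos: [0.5425, -0.0236, 0.0153]
tool_rot: [[0.37, 0.929, -0.0], [0.929, -0.37, 0.0], [-0.0, -0.0, -1.0]]
contact_force: [-1.0, 0.1, -0.3]
width: 0.055
[[-53.24089677   9.29249486]] [-1.00422544  0.12002908 -0.32252004] 1.1918374708422352
```

Another 4.6 mm to the old contact point; then I'll press on until the force builds.

```bash
python3 -m handwheel '[[0.055,0.0004,0.0009,0,0],[0.055,0.0004,0.0009,0,0],[0.055,0.0004,0.0009,0,0],[0.055,0.0004,0.0009,0,0],[0.055,0,0,0,0]]'
python3 -m handwheel '[[0.055,0.0004,0.0009,0,0],[0.055,0,0,0,0],[0.055,0.0004,0.0009,0,0],[0.055,0,0,0,0],[0.055,0,0,0,0]]'
python3 -m handwheel '[[0.055,0.0004,0.0009,0,0],[0.055,0,0,0,0],[0.055,0.0002,0.0005,0,0],[0.055,0,0,0,0],[0.055,0,0,0,0]]'
python3 - <<'E'
from h import *
s=ctrl.sense();R=s["tool_rot"];print(S(s["tool_pos"]),s["contact_force"],np.arctan2(R[1,0],R[0,0]))
E
```

```text
clock: 15.0
tool_pos: [0.5441, -0.02, 0.0153]
tool_rot: [[0.37, 0.929, 0.0], [0.929, -0.37, 0.0], [0.0, 0.0, -1.0]]
contact_force: [-0.6, 1.1, -0.0]
width: 0.0551
clock: 15.5
tool_pos: [0.5439, -0.0189, 0.0152]
tool_rot: [[0.369, 0.929, -0.003], [0.929, -0.369, -0.001], [-0.002, -0.002, -1.0]]
contact_force: [-5.7, -6.1, 3.5]
width: 0.0553
clock: 16.0
tool_pos: [0.5438, -0.0188, 0.0153]
tool_rot: [[0.369, 0.929, -0.004], [0.929, -0.369, -0.003], [-0.004, -0.003, -1.0]]
contact_force: [-10.2, -14.5, 5.0]
width: 0.0552
[[-48.24615314   9.87135227]] [-10.18488414 -14.49260709   4.99196874] 1.1927130278134377
```

```bash
python3 -m handwheel '[[0.055,0.0004,0.0009,0,0],[0.055,0,0,0,0],[0.055,0.0003,0.0007,0,0],[0.055,0,0,0,0],[0.055,0,0,0,0]]'
python3 -m handwheel '[[0.055,-0.0007,-0.0019,0,0],[0.055,-0.0007,-0.0019,0,0],[0.055,-0.0018,-0.0047,0,0],[0.055,-0.0036,-0.0093,0,0],[0.055,-0.0036,-0.0093,0,0]]'
python3 -m handwheel '[[0.055,0,0,0.04,0],[0.055,0,0,0.05,0],[0.055,0,0,0.05,0],[0.055,-0.045,0,0.02,0],[0.055,-0.045,0,0,0]]'
python3 -m handwheel '[[0.055,-0.04,-0.02,0,0],[0.055,-0.02,-0.045,0,0],[0.055,0,-0.05,0,0],[0.055,0,-0.05,0,0],[0.055,0,0,0,0]]'
python3 - <<'E'
from h import *
im=ctrl.capture("top")[:,:,::-1];cv2.imwrite("pics/t8f.png",im)
im=cv2.imread("pics/t8f.png");im0=cv2.imread("pics/top0.png")
up=lambda i:cv2.resize(i[160:290,235:435],None,fx=8,fy=8,interpolation=2).astype(int)
toP=lambda p:np.array(p,float)/8-.4375+[235,160]
u=up(im);m=((u[...,2]-u[...,0])>25).astype(np.uint8);m[:,1000:]=0
m=cv2.morphologyEx(m,cv2.MORPH_OPEN,np.ones((9,9)))
n,l,st,_=cv2.connectedComponentsWithStats(m);yy,xx=np.where(np.isin(l,[i for i in range(1,n) if st[i,4]>2000]))
P=S(ray("top",toP(np.c_[xx,yy]),.045));P=P[abs(P[:,1])<80]
(cx,cy),(w,h),ang=cv2.minAreaRect(P.astype(np.float32));print("rect",cx,cy,w,h,ang)
x,y=P.T
for nm,a,b,f,r,s in(("top",y,x,np.max,np.arange(cy-35,cy+36,3),-1),("foot",y,x,np.min,np.arange(cy-35,cy+36,3),-1),("L",x,y,np.max,np.arange(cx-55,cx+56,3),1),("R",x,y,np.min,np.arange(cx-55,cx+56,3),1)):
    B=np.array([(v,f(b[abs(a-v)<1])) for v in r]);k=np.polyfit(B[:,0],B[:,1],1);print(nm,s*k[0],B[:,1].mean())
d=abs(im.astype(int)-im0).sum(2)
for nm,(x0,y0,x1,y1) in dict(pick=(120,258,165,290),sauce=(452,170,495,208),cup=(470,228,512,270)).items():print(nm,d[y0:y1,x0:x1].mean(),(d[y0:y1,x0:x1]>60).sum())
E
```

```text
clock: 16.5
tool_pos: [0.5438, -0.0187, 0.0153]
tool_rot: [[0.369, 0.929, -0.006], [0.929, -0.369, -0.005], [-0.007, -0.003, -1.0]]
contact_force: [-15.9, -25.2, 6.8]
width: 0.0547
clock: 17.0
tool_pos: [0.5357, -0.0429, 0.0153]
tool_rot: [[0.37, 0.929, 0.0], [0.929, -0.37, 0.0], [0.0, 0.0, -1.0]]
contact_force: [0.1, -0.5, -0.0]
width: 0.0552
clock: 17.5
tool_pos: [0.446, -0.0432, 0.1779]
tool_rot: [[0.37, 0.929, 0.006], [0.929, -0.37, -0.002], [0.0, 0.007, -1.0]]
contact_force: [-0.1, 0.1, -0.3]
width: 0.055
clock: 18.0
tool_pos: [0.3855, -0.2129, 0.1754]
tool_rot: [[0.375, 0.927, 0.001], [0.927, -0.375, -0.002], [-0.002, 0.002, -1.0]]
contact_force: [0.9, -0.4, 0.7]
width: 0.0551
rect 33.705135345458984 8.619033813476562 140.2320098876953 90.59358215332031 0.18963584303855896
top -0.0004022812479652398 103.4569180285397
foot -0.0017696460316667807 -36.06023585953768
L 0.0018790105234063402 53.50346163910134
R 0.0034726546062817335 -36.3788786481348
pick 14.850694444444445 0
sauce 15.44859241126071 0
cup 17.017006802721088 30
```

Now square to within about 0.1°, seated against the stop, with the arm clear. Handing in.

```bash
python3 -c "
from rig import ctrl
print(ctrl.close_job())"
```

```text
the job is handed in; nothing more can be done
None
```

The napkin carton is toppled slot up inside the taped outline and pushed flush and square against the stop bar. I handed the job in at about 18 s on the robot's clock, with the arm clear.

- **Toppling:** I pushed the carton near its top with shut fingers. It fell slot up and landed wholly inside the outline.
- **Pushing to the stop:** I pushed the foot end with spread fingertips. My first check showed the carton about 0.4° askew. I repeated the wide push with the tool yaw corrected, pressing to about 31 N at the stop.

**Last checks**
- **Squareness:** the carton's edges measure within about 0.2° of the outline.
- **Flushness:** the top end measures at x ≈ 103.5 mm in the outline frame, and the bar face reads 104.6 mm in the same view. That 1 mm difference is within the 2 mm calibration. The push stalled firmly at the bar.
- **Other items:** the sauce bottle, cup and pick box look unmoved in the before and after top views. The cup view showed 30 slightly changed pixels, which I took to be the arm's shadow and did not check further.

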